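# File the diffuser set in its sliding-cover case by size

### The job

Slide back the clear cover of the grey filter case and put the four black-rimmed frosted diffusers away, one in the middle of each bay and lying flat, in order of size: the smallest in the end bay where the cover's pull bar stands when shut, the largest in the bay at the other end. They are glass, so set them down rather than drop or throw them. Then slide the cover fully shut.

Things in the scene. Friction and masses are not known exactly. Their poses are not given: they have to be found in the camera images.
- diff20_mid (a point): Centre (half-way up) of the smallest of four loose frosted glass diffusers, each set in a flat round matte-black metal ring mount: a solid disc 20 mm in diameter and 12 mm high with a pale frosted face, lying flat on the bench. z points up. About 16 g; weight varies by up to 40 %.
- diff28_mid (a point): Centre (half-way up) of the second smallest of four loose frosted glass diffusers, each set in a flat round matte-black metal ring mount: a solid disc 28 mm in diameter and 12 mm high with a pale frosted face, lying flat on the bench. z points up. About 26 g; weight varies by up to 40 %.
- diff36_mid (a point): Centre (half-way up) of the second largest of four loose frosted glass diffusers, each set in a flat round matte-black metal ring mount: a solid disc 36 mm in diameter and 12 mm high with a pale frosted face, lying flat on the bench. z points up. About 40 g; weight varies by up to 40 %.
- diff44_mid (a point): Centre (half-way up) of the largest of four loose frosted glass diffusers, each set in a flat round matte-black metal ring mount: a solid disc 44 mm in diameter and 12 mm high with a pale frosted face, lying flat on the bench. z points up. About 56 g; weight varies by up to 40 %.
- bay1: Bay 1 of the fixed grey filter case: the end bay where the cover's pull bar stands when the cover is shut. Origin: centre of its foam floor, 7 mm above the bench, under a round grey felt spot 50 mm wide. x across the case, y along the row from bay 4 to bay 1, z up. The four equal bays stand in one row 62 mm apart, each 104 mm across (x) by 60 mm along the row (y).
- bay2: Bay 2 of the fixed grey filter case: the second bay, counted from the pull-bar end. Origin: centre of its foam floor, 7 mm above the bench. Axes as bay 1. Bays are parted by 2 mm ribs that rise 4 mm above the foam.
- bay3: Bay 3 of the fixed grey filter case: the third bay, counted from the pull-bar end. Origin: centre of its foam floor, 7 mm above the bench. Axes as bay 1. The case's long side walls are 31 mm high over the bench and carry 3 mm inward lips, leaving 98 mm free between them.
- bay4: Bay 4 of the fixed grey filter case: the last bay, next to the solid end block over which the cover slides out. Origin: centre of its foam floor, 7 mm above the bench. Axes as bay 1. The end block is 24 mm high and 36 mm long; the end wall beyond bay 1 is 27 mm high.
- cover (a joint): Travel in m of the case's clear sliding cover: 0 fully shut, 0.25 fully back (end stop), starting at 0 to 0.04. It slides towards -y of the bays, out beyond bay 4, 24 to 27 mm above the bench. It takes 1 to 2 N, has no spring and stays where left. Shut, it clears the stored diffusers by 5 mm; fully back, its edge lies 33 mm beyond the centre of bay 4.
- pull (a point): Centre of the black pull bar that stands on the clear cover and slides with it: 60 mm long across the case (x), 12 mm thick along the sliding direction (y), 23 mm high from the cover, its top 50 mm above the bench. Axes as the bays. Shut, it stands 19 mm beyond the centre of bay 1; fully back, 45 mm beyond the centre of bay 4.
Things that resemble listed ones, but are neither listed nor needed, are in the scene too. Leave any red or yellow look-alike of the part that bears diff36_mid alone.

How it is judged:
By the outcome, as a careful person would: the job done as asked, in the order asked, and still so for the second after the job is handed in, with the robot touching nothing.
It also fails if it takes over 109 s, if anything falls off the work surface, if the arm or the gripper's body presses on something with over 40 N, if the wrist force passes 120 N, or if a joint passes its speed limit or range.

### The arm

A 6-joint arm with a two-finger parallel gripper is mounted at the origin on the work surface. World frame = base frame: x ahead of the robot, y to its left, z up, the work surface at z = 0. Lengths are in mm, angles in rad, forces in N, time in s.
With the tool pointing down it reaches from about 350 to 975 mm from the base axis. Payload 7.1 kg.
Tool frame: the origin (TCP) lies at the very end of the fingers, on their centre line; the grasp point (between the pads) lies 19 mm behind it; z points along the fingers, y is the direction in which the jaws open and shut (so a half turn about z gives the same grasp; the last joint's range is limited). The gripper opens to 88 mm and grips with 3 to 60 N. Pads are 20 mm wide; open, the fingers measure 115 mm over their backs; the gripper's body (75 mm by 178 mm) begins 61 mm behind the grasp point.
Start: joints at [1.098, 0.423, 1.63, -0, 1.089, -0.019], TCP at [273.957, 561.74, 222.675] pointing down, gripper open.
Joint ranges: [-3, 3], [-0.9, 2.11], [0.09, 2.58], [-1.31, 4.45], [0.11, 2.69], [-2.54, 2.54]. Speed limits (rad/s): [2.39, 2.39, 3.01, 3.14, 3.14, 3.14].

### API

Orientations are given as a rotation vector (axis times angle).
In Python, from workcell import readout, imaging, close_job gives the robot as it stands.
- The arm moves only by the tool carry_out, never from a script. Its argument "rows" is a list of rows, each a list of 3 entries, a list of its own where there are three numbers: the shift along the tool's x, y, z in m, then the turn, a rotation vector about the tool's x, y, z in rad, then the closure, from 0 (fully open) to 1 (shut). In form: [[[dx, dy, dz], [wx, wy, wz], hand], ...]. A call has 1 to 12 rows; each row shifts and turns the commanded pose from where the row before left it, along the tool's axes as they then stand; what a row does not reach is not made up. A row lasts 1/12 s, in which the tool goes at most 41.7 mm and 7.16 degrees, less where a joint would pass 70% of its speed; a pose out of reach is approached as far as the arm can. A call with a gripper value outside its range is refused whole. The fingers move at their own pace and stop on an object; the grip force is fixed at half the most. Time passes only in rows, so rows that do not move let the fingers close. It gives the time, the measured TCP pose, the force and the opening at its end, in the units of the state.
- readout.get_obs(): the state, without advancing time (a new reading comes with each control period).
- imaging.get_image(name): name is "scene" or "top" or "wrist"; returns the picture (384x512x3 uint8, red, green, blue); there is no depth.
- imaging.camera_params(name): a dict with "fx", "fy", "cx", "cy" (pixels), "rvec" (rotation vector, rad) and "tvec" (3), from world to camera coordinates, as OpenCV has them; the wrist camera has in their place "T_tool_cam" (4x4, takes a point from camera to tool coordinates, whose origin is the TCP and whose axes are the flange's). Camera axes: x right, y down, z forward; pixel columns grow to the right and rows downward; lengths in mm; the calibration is good to about 2 mm. A picture is of the moment at which its call begins: read the wrist's pose just before it. camera_params takes no time and is no camera call.
- close_job(): hands the job in, once; it reports no verdict.
The state is a dict: "t": time; "qpos": joint angles; "qvel": joint speeds; "joint_torque": joint torques, N m; "ee_pos": TCP position; "orientation": TCP orientation; "ft_force": force on the tool from outside, world axes, zero at the start; "moment": the same for the moment, N m; "width": finger opening in mm.
Only numpy, scipy, OpenCV 4.12 (cv2) and the standard library are available. Lean on these libraries where they do the work, as an engineer would, in place of code of your own. Each camera call takes 0.05 s, during which the arm holds its last target.

## Working session

There is one attempt and no reset: what is moved stays moved. The work goes in short steps, Python scripts to look and compute and a tool call to move; the robot and the scene stay as the last step left them, time stands still between calls to the robot, and variables do not carry over. Pictures are saved under pics/ and viewed, and the job is handed in when it is done.

Besides the shell and the picture viewer there is one more tool, called after "Request:" as name([rows], argument=value, ...), one row to a line, values as JSON. carry_out: Moves the arm, as the interface text tells. Its arguments: {"type":"object","properties":{"rows":{"type":"array","items":{"type":"array"}}},"required":["rows"]}

```bash
ls; mkdir -p pics; cat > h.py <<'E'
import numpy as np,cv2
from workcell import readout, imaging, close_job
def cam(name):
    p=imaging.camera_params(name)
    K=np.array([[p['fx'],0,p['cx']],[0,p['fy'],p['cy']],[0,0,1.]])
    return p,K
def pose(name,obs=None):
    p,K=cam(name)
    if 'rvec' in p:
        R=cv2.Rodrigues(np.array(p['rvec'],float))[0]; t=np.array(p['tvec'],float)
    else:
        o=obs; T=np.eye(4);T[:3,:3]=cv2.Rodrigues(np.array(o['orientation'],float))[0];T[:3,3]=o['ee_pos']
        W=T@np.array(p['T_tool_cam']); R=W[:3,:3].T; t=-R@W[:3,3]
    return K,R,t
def px2w(P,u,v,z):
    K,R,t=P
    d=R.T@np.linalg.inv(K)@np.array([u,v,1.]); c=-R.T@t
    return c+d*(z-c[2])/d[2]
def w2px(P,X):
    K,R,t=P; q=K@(R@np.array(X,float)+t); return q[:2]/q[2]
def snap(name,fn):
    o=readout.get_obs(); im=imaging.get_image(name)
    cv2.imwrite('pics/'+fn,im[:,:,::-1]); np.save('pics/'+fn[:-4]+'.npy',im)
    return pose(name,o),im,o
E
python3 - <<'E'
from h import *
for n in('scene','top','wrist'):
    P,im,o=snap(n,n+'0.png')
    print(n,P[0][0,0],-P[1].T@P[2])
    print(np.round(P[1],3))
print(o); print(imaging.camera_params('wrist'))
E
```

```text
pics
scene 483.74470898236603 [1009.03730702  137.5447582   829.547297  ]
[[-0.02   1.     0.009]
 [ 0.865  0.022 -0.501]
 [-0.501 -0.002 -0.866]]
top 434.6355735812418 [447.05683435 132.80419658 893.29494578]
[[-0.003 -1.    -0.017]
 [-0.992  0.006 -0.128]
 [ 0.128  0.016 -0.992]]
wrist 270.42183201019986 [200.67957955 596.92595271 384.95765432]
[[ 0.438  0.899 -0.001]
 [ 0.859 -0.419  0.293]
 [ 0.263 -0.13  -0.956]]
{'t': 0.1, 'qpos': array([ 1.09798154e+00,  4.23758690e-01,  1.63059276e+00,  9.57110274e-06,
        1.08859812e+00, -1.90081316e-02]), 'qvel': array([-0.00078309, -0.00223158, -0.00227421, -0.00054381, -0.00192975,
       -0.00085139]), 'joint_torque': array([-1.79251952e-04, -5.45623362e+01, -2.74322981e+01,  6.46311510e-02,
        1.88935047e-02, -2.97158181e-05]), 'ee_pos': array([273.74840499, 561.31185621, 221.99118873]), 'orientation': array([-7.06667288e-01, -3.06073430e+00,  2.06384957e-03]), 'ft_force': array([ 0.18142594, -0.50161907, -1.05703847]), 'moment': array([ 0.0338335 ,  0.00069975, -0.01137998]), 'width': 87.79819856731365}
{'fx': 270.42183201019986, 'fy': 270.42183201019986, 'cx': 254.1950230649924, 'cy': 185.81173163226515, 'T_tool_cam': array([[-9.83404637e-05, -9.55949123e-01, -2.93532391e-01,
         8.12916007e+01],
       [ 9.99999992e-01, -1.18442376e-04,  5.07079392e-05,
        -2.44662693e-01],
       [-8.32408839e-05, -2.93532384e-01,  9.55949127e-01,
        -1.62963498e+02],
       [ 0.00000000e+00,  0.00000000e+00,  0.00000000e+00,
         1.00000000e+00]])}
```

View pics/top0.png

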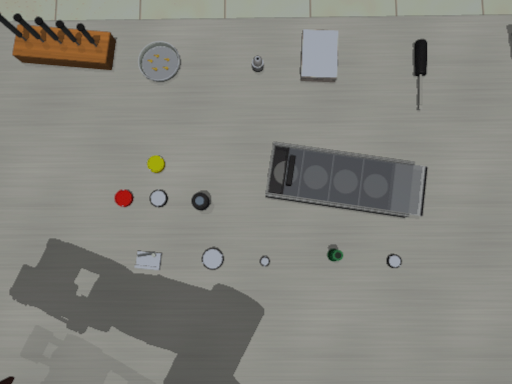

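View pics/scene0.png

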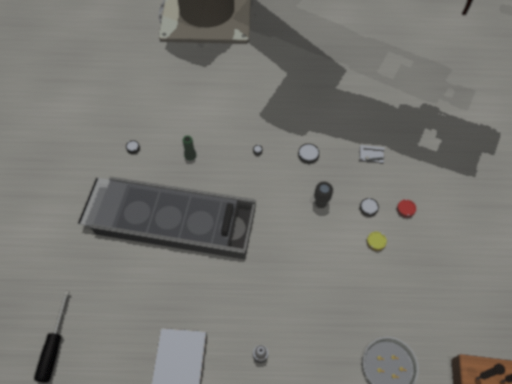

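View pics/wrist0.png

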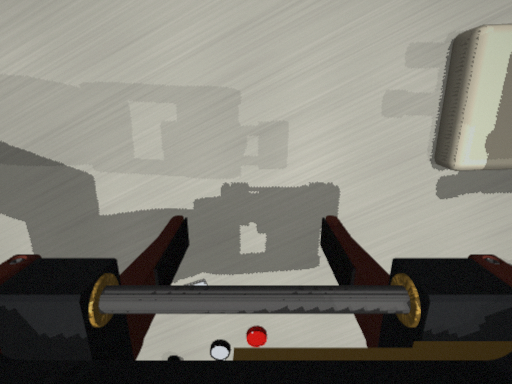

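```bash
python3 - <<'E'
from h import *
im=np.load('pics/top0.npy')
a=im[140:280,100:300];cv2.imwrite('pics/c1.png',cv2.resize(a,None,fx=4,fy=4,interpolation=cv2.INTER_CUBIC)[:,:,::-1])
a=im[130:280,255:435];cv2.imwrite('pics/c2.png',cv2.resize(a,None,fx=4,fy=4,interpolation=cv2.INTER_CUBIC)[:,:,::-1])
P=pose('top')
g=cv2.cvtColor(im,cv2.COLOR_RGB2GRAY)
for n,(u,v) in dict(d36=(158,198),d44=(213,258),d20=(265,261),d28=(394,261)).items():
    print(n,px2w(P,u,v,12))
    # bright face blob
    r=16; s=im[v-r:v+r+1,u-r:u+r+1].astype(int)
    print(s[r,:,0], s[r,:,2])
E
```

```text
d36 [553.55647988 352.15705992  12.        ]
[141 141 141 141 140 141 141 100  84 139 157 158 158 158 158 158 158 158
 158 158 158 158 158 112  41  35 114 142 143 144 145 144 144] [135 136 136 136 135 136 135  96  88 151 172 173 172 172 172 173 173 172
 172 173 173 173 173 121  44  35 109 135 137 138 138 138 138]
d44 [431.47934331 237.98199045  12.        ]
[140 141 141 141 102  77 138 158 158 158 158 158 158 158 158 158 158 158
 158 158 158 157 158 157 151 105  62 123 144 144 144 144 143] [134 135 135 135  97  81 150 172 172 173 172 173 173 173 172 172 173 173
 173 172 173 172 173 172 165 112  59 117 138 137 137 137 137]
d20 [425.20372569 133.50874841  12.        ]
[144 144 144 145 144 144 144 143 144 144 104  79 137 158 158 158 158 158
 158 112  60 122 146 145 146 146 146 145 146 145 145 146 146] [138 138 137 138 138 138 138 137 138 138 101  80 149 173 173 173 173 173
 172 121  59 117 140 140 139 140 140 139 139 139 139 140 139]
d28 [ 424.42939864 -123.72377919   12.        ]
[142 142 142 142 142 143 142 142  97  21  51 134 158 158 157 157 157 157
 158 158 157 158 108  75 125 142 143 142 142 142 143 142 142] [136 136 136 136 136 137 136 136  92  21  56 145 172 173 172 172 172 172
 172 172 172 172 117  73 120 136 136 136 135 136 136 136 136]
```

View pics/c1.png

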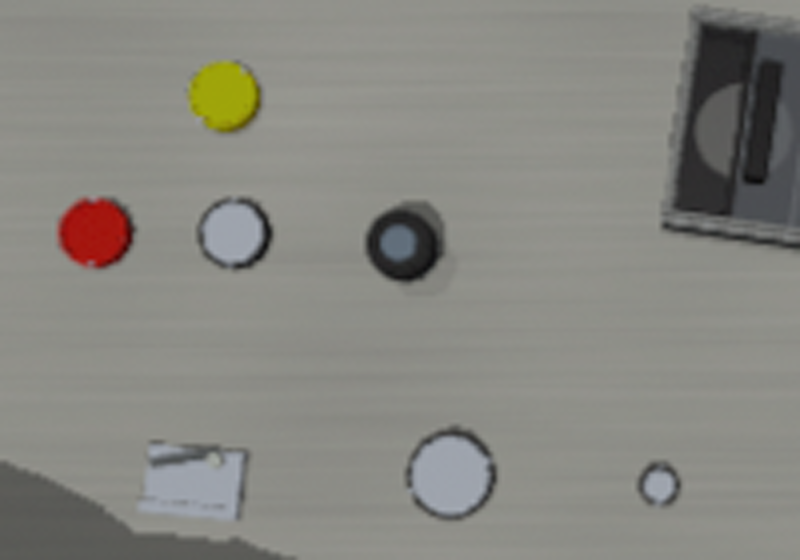

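View pics/c2.png

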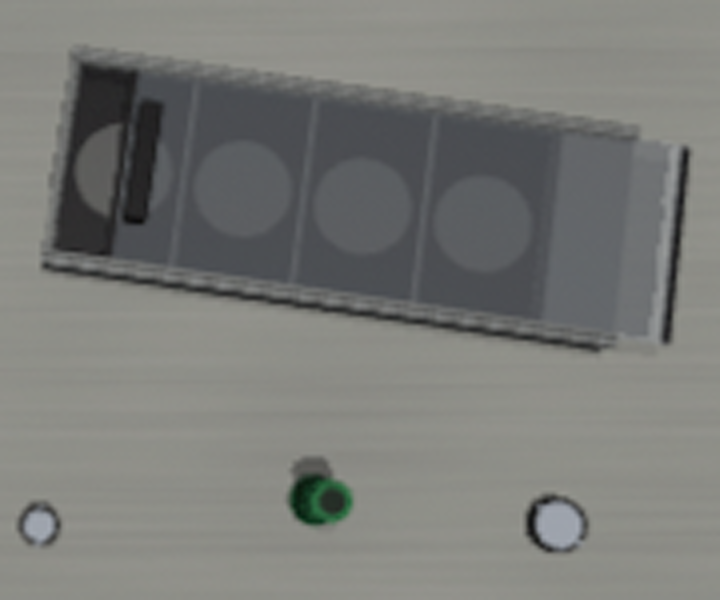

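```bash
python3 - <<'E'
from h import *
im=np.load('pics/top0.npy').astype(int); P=pose('top')
m=((im[:,:,2]-im[:,:,0]>4)&(im[:,:,2]>120)).astype(np.uint8)
n,l,s,c=cv2.connectedComponentsWithStats(m)
for i in range(1,n):
    if s[i,4]>20: 
        z=12; d=np.sqrt(4*s[i,4]/np.pi); w=px2w(P,*c[i],z); w2=px2w(P,c[i][0]+d,c[i][1],z)
        print(c[i].round(1),s[i,4],w.round(1),'face dia',np.linalg.norm(w2-w).round(1))
S=pose('scene'); ims=np.load('pics/scene0.npy').astype(int)
m=((ims[:,:,2]-ims[:,:,0]>4)&(ims[:,:,2]>120)).astype(np.uint8)
n,l,s,c=cv2.connectedComponentsWithStats(m)
for i in range(1,n):
    if s[i,4]>20: print('scene',c[i].round(1),s[i,4],px2w(S,*c[i],12).round(1))
# felt
g=cv2.cvtColor(im.astype(np.uint8),cv2.COLOR_RGB2GRAY)
print(g[178,265:430])
roi=g
for u,v in((316,177),(345.5,181.5),(375.5,185.5)):
    u0,v0=int(u)-16,int(v)-16
    t=g[v0:v0+33,u0:u0+33]; mm=((t>85)&(t<105)).astype(np.uint8)
    n,l,s,c=cv2.connectedComponentsWithStats(mm,connectivity=4); i=l[16,16]
    cc=c[i]+[u0,v0]; print('felt',cc,s[i], px2w(P,*cc,7).round(1))
dk=((g<45)).astype(np.uint8)[150:200,275:305]
n,l,s,c=cv2.connectedComponentsWithStats(dk,connectivity=4)
for i in range(1,n):
    if s[i,4]>20:
        print('bar',c[i]+[275,150],s[i],px2w(P,*(c[i]+[275,150]),50).round(1))
E
```

```text
[319.4  52.9] 1643 [862.8  15.4  12. ] face dia 97.0
[160.1  63. ] 853 [843.9 355.3  12. ] face dia 70.6
[157.6 197.7] 176 [554.3 352.9  12. ] face dia 30.8
[199.3 200.5] 34 [547.9 267.2  12. ] face dia 13.5
[212.1 258.3] 299 [430.8 239.8  12. ] face dia 39.3
[140.4 252.3] 25 [443.4 385.   12. ] face dia 11.4
[148.4 261.6] 337 [424.6 368.2  12. ] face dia 41.8
[394.2 260.9] 103 [ 424.6 -124.2   12. ] face dia 22.7
[264.4 261.1] 46 [425.  134.8  12. ] face dia 15.3
scene [131.9 145.2] 71 [ 427.  -125.8   12. ]
scene [308.5 151.7] 215 [433.6 239.   12. ]
scene [257.4 148.3] 29 [427.8 133.7  12. ]
scene [370.2 152.1] 217 [431.3 366.2  12. ]
scene [369.1 205.5] 169 [556.9 351.9  12. ]
scene [178.8 357.1] 2420 [847.2  13.9  12. ]
[142 142 132 120  97  60  43  45  46  50  74  90  94  94  94  94  93  93
  67  39  80  63  33  39  38  38  37  59  85  94  94  88  80  78  85  91
  83  77  84  91  94  94  94  95  94  95  93  93  94  93  94  94  93  94
  94  94  94  94  94  94  94  94  89  81  79  91  90  80  82  90  94  94
  92  94  94  94  94  94  93  94  94  94  94  94  94  94  94  93  94  93
  93  93  83  77  78  82  94  86  77  78  80  89  93  94  94  93  94  93
  93  94  94  94  93  93  93  93  94  93  94  91  82  77  77  77  77  77
  82  83  85  96 101 101 100 102 101 101 102 101 101 101 102 101 101 101
 102 101 101 109 112 112 113 113 112 112 113 113 133 144 128  79  30  95
 132 142 141]
felt [315.24454148 176.66812227] [  3   4  25  24 458] [596.7  29.    7. ]
felt [345.1328976  181.10239651] [  4   4  25  25 459] [587.1 -32.2   7. ]
felt [375.30107527 185.46666667] [  4   5  25  24 465] [577.6 -93.6   7. ]
bar [281.01764706 156.22352941] [  0   0  14  22 170] [630.8 100.7  50. ]
bar [290.17073171 170.29878049] [ 11   5   9  31 164] [602.4  83.   50. ]
bar [281.52173913 188.52173913] [ 4 32  5 12 23] [566.3 100.4  50. ]
```

Request:
carry_out([
  [[0,0,0],[0,0,0.106],0.5],
  [[0,0,0],[0,0,0.106],1],
  [[0,0,0],[0,0,0.106],1],
  [[0,0,0],[0,0,0.106],1],
  [[0,0,0],[0,0,0.106],1],
  [[0,0,0],[0,0,0.106],1],
  [[0,0,0],[0,0,0.106],1],
  [[0,0,0],[0,0,0.106],1],
  [[0,0,0],[0,0,0.106],1],
  [[0,0,0],[0,0,0.106],1],
  [[0,0,0],[0,0,0.106],1],
  [[0,0,0],[0,0,0.106],1],
])

```text
t: 1.15
ee_pos: [273.8, 561.5, 222.4]
orientation: [2.392, 2.036, -0.001]
ft_force: [0.4, -0.0, -0.2]
width: 11.6
```

```bash
cat >> h.py <<'E'
def plan(target,n=None):
    o=readout.get_obs(); R=cv2.Rodrigues(np.array(o['orientation'],float))[0]
    d=R.T@(np.array(target,float)-o['ee_pos'])
    print('t',o['t'],'pos',o['ee_pos'].round(1),'toolx',R[:,0].round(3),'tooly',R[:,1].round(3),'z',R[:,2].round(3),'F',o['ft_force'].round(1),'w',o['width'].round(1))
    print('delta tool mm',d.round(1), 'rows>=',np.linalg.norm(d)/40)
YD=np.array([.154,.988,0]);XD=np.array([.988,-.154,0])
BAY={2:np.array([596.7,29.,7]),3:np.array([587.1,-32.2,7]),4:np.array([577.6,-93.6,7]),1:np.array([606.3,90.3,7])}
E
python3 - <<'E'
from h import *
b=np.array([604,81,0]); plan(b+28*YD+[0,0,150])
E
```

```text
Traceback (most recent call last):
  File "h.py", line 28, in plan
    print('t',o['t'],'pos',o['ee_pos'].round(1),'toolx',R[:,0].round(3),'tooly',R[:,1].round(3),'z',R[:,2].round(3),'F',o['ft_force'].round(1),'w',o['width'].round(1))
                                                                                                                                                   ^^^^^^^^^^^^^^^^
AttributeError: 'float' object has no attribute 'round'
```

```bash
sed -i "s/o\['width'\].round(1)/round(o['width'],1)/" h.py
python3 - <<'E'
from h import *
b=np.array([604,81,0]); plan(b+28*YD+[0,0,150])
E
```

```text
t 1.15 pos [273.8 561.5 222.4] toolx [ 0.16   0.987 -0.001] tooly [ 0.987 -0.16  -0.   ] z [-0.    -0.001 -1.   ] F [ 0.4 -0.  -0.2] w 11.6
delta tool mm [-393.7  402.5   72.5] rows>= 14.190886508806855
```

Request:
carry_out([
  [[-0.025,0.025,0.005],[0,0,0],1],
  [[-0.025,0.025,0.005],[0,0,0],1],
  [[-0.025,0.025,0.005],[0,0,0],1],
  [[-0.025,0.025,0.005],[0,0,0],1],
  [[-0.025,0.025,0.005],[0,0,0],1],
  [[-0.025,0.025,0.005],[0,0,0],1],
  [[-0.025,0.025,0.005],[0,0,0],1],
  [[-0.025,0.025,0.005],[0,0,0],1],
  [[-0.025,0.025,0.005],[0,0,0],1],
  [[-0.025,0.025,0.005],[0,0,0],1],
  [[-0.025,0.025,0.005],[0,0,0],1],
  [[-0.025,0.025,0.005],[0,0,0],1],
])

```text
t: 2.15
ee_pos: [524.7, 217.4, 162.3]
orientation: [-2.387, -2.043, 0.0]
ft_force: [0.5, 0.6, 1.0]
width: 0.3
```

Request:
carry_out([
  [[-0.025,0.025,0.003],[0,0,0],1],
  [[-0.025,0.025,0.003],[0,0,0],1],
  [[-0.023,0.025,0.003],[0,0,0],1],
  [[-0.02,0.025,0.003],[0,0,0],1],
  [[0,0,0],[0,0,0],1],
  [[0,0,0],[0,0,0],1],
])

```text
t: 2.65
ee_pos: [608.9, 110.3, 150.1]
orientation: [-2.389, -2.039, 0.001]
ft_force: [0.0, 0.1, -1.1]
width: 0.3
```

```bash
python3 - <<'E'
from h import *
b=np.array([604,81,0]); plan(b+28*YD+[0,0,34])
P,im,o=snap('wrist','w1.png')
for k in BAY: print(k,w2px(P,BAY[k]).round(0))
print(w2px(P,[604,81,50]))
E
```

```text
t 2.65 pos [608.9 110.3 150.1] toolx [ 0.157  0.988 -0.   ] tooly [ 0.988 -0.157 -0.001] z [-0.001 -0.    -1.   ] F [ 0.   0.1 -1.1] w 0.3
delta tool mm [ -1.7  -0.3 116.1] rows>= 2.9021895774374666
2 [255. 238.]
3 [255. 280.]
4 [255. 318.]
1 [255. 191.]
[254.45660799 212.85568217]
```

View pics/w1.png

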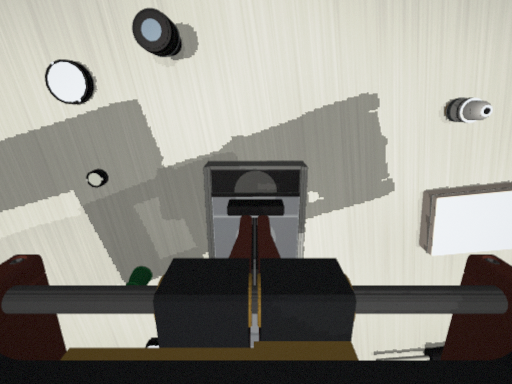

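Request:
carry_out([
  [[0,0,0.029],[0,0,0],1],
  [[0,0,0.029],[0,0,0],1],
  [[0,0,0.029],[0,0,0],1],
  [[0,0,0.029],[0,0,0],1],
  [[-0.005,0,0],[0,0,0],1],
  [[-0.005,0,0],[0,0,0],1],
  [[-0.005,0,0],[0,0,0],1],
  [[-0.005,0,0],[0,0,0],1],
  [[-0.01,0,0],[0,0,0],1],
  [[-0.015,0,0],[0,0,0],1],
  [[-0.015,0,0],[0,0,0],1],
  [[-0.015,0,0],[0,0,0],1],
])

```text
t: 3.7
ee_pos: [597.5, 35.9, 35.7]
orientation: [2.386, 2.042, 0.003]
ft_force: [0.9, 1.7, 1.3]
width: 0.3
```

```bash
python3 - <<'E'
from h import *
plan(BAY[4]-24*YD+[0,0,27])
E
```

```text
t 3.7 pos [597.5  35.9  35.7] toolx [0.155 0.988 0.   ] tooly [ 0.988 -0.155  0.002] z [ 0.002  0.    -1.   ] F [0.9 1.7 1.3] w 0.3
delta tool mm [-155.     0.4    1.6] rows>= 3.874792136470847
```

Request:
carry_out([
  [[-0.015,0,0],[0,0,0],1],
  [[-0.015,0,0],[0,0,0],1],
  [[-0.015,0,0],[0,0,0],1],
  [[-0.015,0,0],[0,0,0],1],
  [[-0.015,0,0],[0,0,0],1],
  [[-0.015,0,0],[0,0,0],1],
  [[-0.015,0,0],[0,0,0],1],
  [[-0.015,0,0],[0,0,0],1],
  [[-0.015,0,0],[0,0,0],1],
  [[-0.008,0,0],[0,0,0],1],
  [[-0.005,0,0],[0,0,0],1],
  [[-0.004,0,0],[0,0,0],1],
])

```text
t: 4.7
ee_pos: [573.1, -113.5, 34.6]
orientation: [-2.388, -2.041, 0.0]
ft_force: [1.7, 1.5, 1.0]
width: 0.6
```

```bash
python3 - <<'E'
from h import *
plan(BAY[4]-24*YD+[0,0,27])
P,im,o=snap('scene','s1.png')
E
```

```text
t 4.7 pos [ 573.1 -113.5   34.6] toolx [0.155 0.988 0.   ] tooly [ 0.988 -0.155 -0.   ] z [-0.  0. -1.] F [1.7 1.5 1. ] w 0.6
delta tool mm [-3.6  1.4  0.6] rows>= 0.09850222464473321
```

View pics/s1.png

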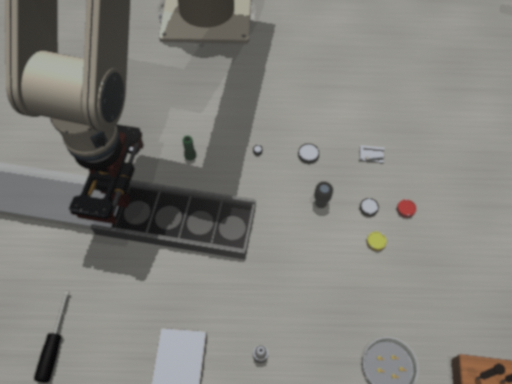

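Request:
carry_out([
  [[-0.003,0,0],[0,0,0],1],
  [[-0.002,0,0],[0,0,0],1],
  [[-0.001,0,0],[0,0,0],1],
  [[0,0,0],[0,0,0],1],
])

```text
t: 5.08
ee_pos: [572.3, -118.3, 34.5]
orientation: [-2.386, -2.043, 0.001]
ft_force: [0.2, -0.8, -0.2]
width: 0.4
```

Request:
carry_out([
  [[-0.002,0,0],[0,0,0],1],
  [[-0.001,0,0],[0,0,0],1],
  [[0.002,0,0],[0,0,0],1],
  [[0,0,-0.029],[0,0,0],1],
  [[0,0,-0.029],[0,0,0],0.9],
  [[0,-0.02,-0.029],[0,0,0],0.4],
  [[0,-0.03,-0.029],[0,0,0],0.4],
  [[-0.01,-0.032,0],[0,0,0],0.4],
  [[-0.01,-0.032,0],[0,0,0],0.4],
  [[-0.005,-0.03,0],[0,0,0],0.4],
  [[0,0,0],[0,0,0],0.4],
  [[0,0,0],[0,0,0],0.4],
])

```text
t: 6.08
ee_pos: [425.2, -122.0, 150.9]
orientation: [2.387, 2.042, -0.0]
ft_force: [0.2, -0.3, 0.6]
width: 50.1
```

```bash
cat >> h.py <<'E'
def faces(P,im,z=12,amin=100):
    im=im.astype(int)
    m=((im[:,:,2]-im[:,:,0]>4)&(im[:,:,2]>120)).astype(np.uint8)
    n,l,s,c=cv2.connectedComponentsWithStats(m)
    for i in range(1,n):
        if s[i,4]>amin:
            d=np.sqrt(4*s[i,4]/np.pi); w=px2w(P,*c[i],z)
            print(c[i].round(1),s[i],w.round(1),'dia',np.linalg.norm(px2w(P,c[i][0]+d,c[i][1],z)-w).round(1))
E
python3 - <<'E'
from h import *
P,im,o=snap('wrist','w2.png')
plan([425.5,-125,3]); faces(P,im)
P,im,o=snap('top','t2.png')
E
```

```text
t 6.1333 pos [ 426.9 -122.3  151.1] toolx [ 0.155  0.988 -0.   ] tooly [ 0.988 -0.155  0.002] z [ 0.002 -0.001 -1.   ] F [-0.   0.2  0.8] w 51.7
delta tool mm [ -2.8  -1.2 148.1] rows>= 3.7040346705006733
```

View pics/w2.png

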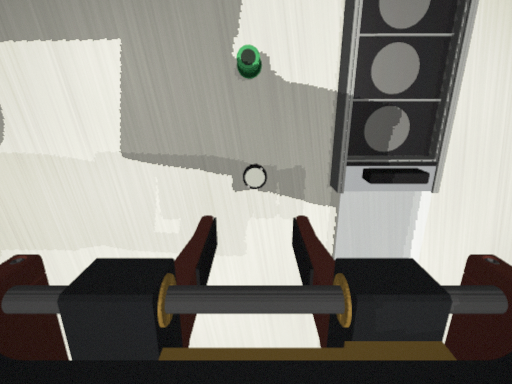

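View pics/t2.png

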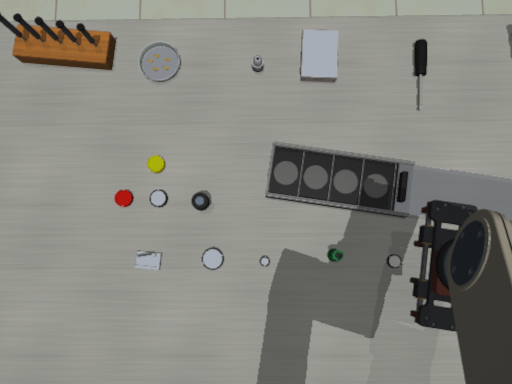

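```bash
python3 - <<'E'
from h import *
import json
o=readout.get_obs(); P=pose('wrist',o)
im=np.load('pics/w2.npy')
cv2.imwrite('pics/c3.png',cv2.resize(im[150:205,225:285],None,fx=8,fy=8,interpolation=cv2.INTER_CUBIC)[:,:,::-1])
g=cv2.cvtColor(im,cv2.COLOR_RGB2GRAY); print(g[177,236:274]);print(g[160:195,255])
print(px2w(P,255,177,12).round(1))
for z in [12]:
  print(w2px(P,[425.5,-125,12]))
T=pose('top'); im=np.load('pics/t2.npy'); g=cv2.cvtColor(im,cv2.COLOR_RGB2GRAY); print(g[174,270:400])
for u,v in((286,173),(315.5,177),(345,181),(375,185)):
    u0,v0=int(u)-15,int(v)-15
    t=g[v0:v0+31,u0:u0+31]; mm=(t>70).astype(np.uint8) if u<370 else (t>55).astype(np.uint8)
    n,l,s,c=cv2.connectedComponentsWithStats(mm,connectivity=4); i=l[15,15]
    print('felt',(c[i]+[u0,v0]).round(2),s[i], px2w(T,*(c[i]+[u0,v0]),7).round(1))
faces(T,im,12,30)
# felt in wrist
im=np.load('pics/w2.npy');g=cv2.cvtColor(im,cv2.COLOR_RGB2GRAY)
t=(g>85)[:,:].astype(np.uint8)
n,l,s,c=cv2.connectedComponentsWithStats(t[40:98,362:432],connectivity=4)
i=l[28,34]; print(c[i]+[362,40],s[i],px2w(P,*(c[i]+[362,40]),7).round(1))
E
```

```text
[139 136 137 136 138 141 124  49  87 164 196 195 194 194 194 193 195 195
 196 195 195 194 194 194 193 193 194 193 167  54  61 117 141 138 138 140
 135 136]
[156 157 156 121  65  15  20  54 167 194 194 195 194 195 194 196 196 195
 194 194 194 195 194 194 195 196 175  96  38 198 226 226 226 227 227]
[ 428.1 -123.8   12. ]
[252.90756245 178.31853216]
[91 53 47 59 88 99 99 98 98 98 98 98 98 97 98 98 99 99 98 98 99 99 98 98
 98 99 98 85 59 46 86 75 50 60 88 98 98 98 98 97 97 97 97 98 97 97 98 97
 97 97 97 97 97 96 96 96 96 73 49 44 51 87 71 45 44 66 89 96 95 96 95 95
 94 94 95 95 95 95 94 95 94 94 94 94 89 67 46 42 42 43 37 82 78 51 41 42
 40 41 42 41 54 66 77 81 83 83 82 81 74 63 53 44 41 40 39 39 41 41 41 40
 39 39 37 34 81 67 35 47 93 70]
felt [285.44 172.44] [  3   3  24  24 463] [605.9  90.3   7. ]
felt [315.28 176.83] [  3   3  25  25 464] [596.4  28.9   7. ]
felt [345.14 181.2 ] [  3   4  25  24 465] [586.9 -32.2   7. ]
felt [375.37 185.03] [  4   4  24  24 444] [578.5 -93.8   7. ]
[319.4  53. ] [ 301   29   37   49 1649] [862.7  15.3  12. ] dia 97.1
[160.   63.1] [142  46  37  35 
[... 209 characters left out ...]
80.2 -336.4   12. ] dia 23.3
[492.1 194.8] [463 188  49  14 230] [ 556.3 -327.1   12. ] dia 34.3
[157.7 197.6] [151 190  15  16 180] [554.3 352.7  12. ] dia 31.2
[418.1 200.9] [410 195  17  13 101] [ 544.7 -177.5   12. ] dia 22.8
[443.7 197.6] [428 194  32   8 104] [ 551.3 -229.5   12. ] dia 23.2
[199.1 200.2] [196 197   7   7  42] [548.6 267.7  12. ] dia 15.0
[414.7 211. ] [409 208  12   7  52] [ 524.2 -169.8   12. ] dia 16.3
[212.1 258.4] [202 249  21  20 305] [430.7 239.8  12. ] dia 39.7
[148.4 261.7] [135 253  26  17 340] [424.6 368.3  12. ] dia 42.0
[264.4 261.1] [261 257   8   9  49] [425.1 134.8  12. ] dia 15.8
[394.8847903   67.64881253] [   9    2   49   52 1979] [590.9 -30.6   7. ]
```

View pics/c3.png

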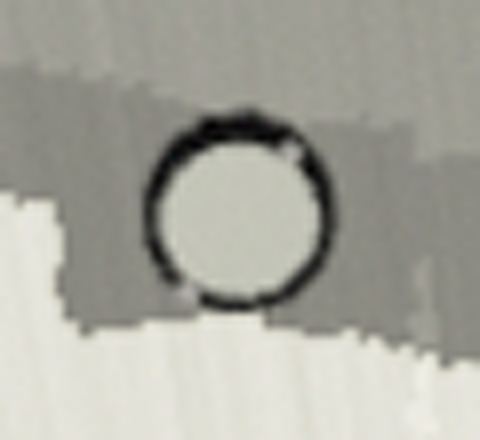

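Request:
carry_out([
  [[-0.0025,0,0.03],[0,0,0],0.4],
  [[0,0,0.03],[0,0,0],0.4],
  [[0,0,0.03],[0,0,0],0.4],
  [[0,0,0.03],[0,0,0],0.4],
  [[0,0,0.016],[0,0,0],0.4],
  [[0,0,0.008],[0,0,0],0.4],
  [[0,0,0.003],[0,0,0],0.4],
  [[0,0,0],[0,0,0],0.6],
  [[0,0,0],[0,0,0],0.7],
  [[0,0,0],[0,0,0],0.8],
  [[0,0,0],[0,0,0],0.9],
  [[0,0,0],[0,0,0],1],
])

```text
t: 7.18
ee_pos: [426.7, -124.7, 4.6]
orientation: [2.385, 2.042, 0.002]
ft_force: [0.2, 0.0, 4.9]
width: 26.9
```

Request:
carry_out([
  [[0,0,0],[0,0,0],1],
  [[0,0,0],[0,0,0],1],
  [[0,0,-0.02],[0,0,0],1],
  [[0,0,-0.03],[0,0,0],1],
  [[0,0,0],[0,0,0],1],
])

```text
t: 7.6
ee_pos: [428.1, -125.2, 57.2]
orientation: [2.383, 2.04, 0.005]
ft_force: [0.6, 0.1, -0.4]
width: 27.0
```

```bash
python3 - <<'E'
from h import *
P,im,o=snap('wrist','w3.png')
plan(BAY[2]+[0,0,53]); faces(P,im)
P,im,o=snap('scene','s3.png')
E
```

```text
t 7.65 pos [ 427.7 -125.1   55.8] toolx [ 0.154  0.988 -0.001] tooly [ 0.988 -0.154  0.005] z [ 0.005 -0.002 -1.   ] F [ 0.1  1.  -0.5] w 26.9
delta tool mm [178.3 143.2  -3.6] rows>= 5.718264445378779
```

View pics/w3.png

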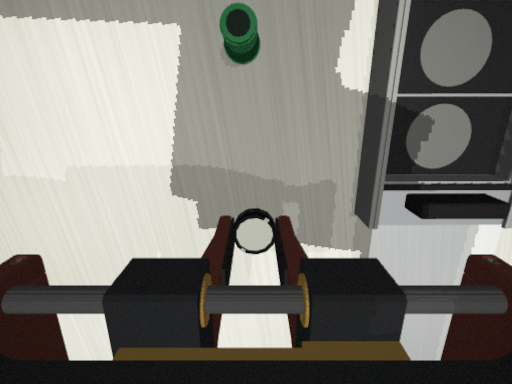

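View pics/s3.png

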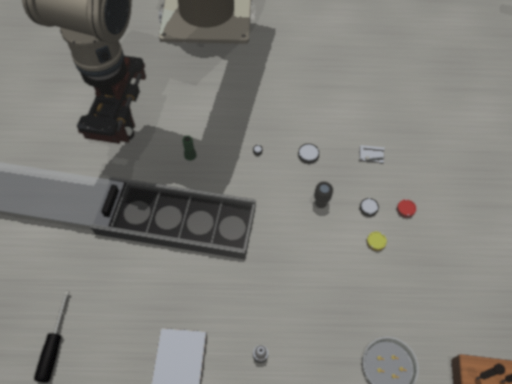

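```bash
python3 - <<'E'
from h import *
o=readout.get_obs(); P=pose('wrist',o)
w=px2w(P,254.5,233,o['ee_pos'][2]+8.); R=cv2.Rodrigues(np.array(o['orientation'],float))[0]
print('in hand tool',(R.T@(w-o['ee_pos'])).round(1))
S=pose('scene'); im=np.load('pics/s3.npy'); g=cv2.cvtColor(im,cv2.COLOR_RGB2GRAY)
print(g[217,110:260])
cv2.imwrite('pics/c4.png',cv2.resize(im[175:260,90:265],None,fx=4,fy=4,interpolation=cv2.INTER_CUBIC)[:,:,::-1])
for b,(u,v) in {4:(137,213),3:(169,217),2:(200,222),1:(232,227)}.items():
    u0,v0=u-15,v-15; t=g[v0:v0+31,u0:u0+31]
    for th in (70,80):
        n,l,s,c=cv2.connectedComponentsWithStats((t>th).astype(np.uint8),connectivity=4); i=l[15,15]
        print(b,th,(c[i]+[u0,v0]).round(1),s[i],px2w(S,*(c[i]+[u0,v0]),7).round(1))
# wrist felts
W=np.load('pics/w3.npy'); g=cv2.cvtColor(W,cv2.COLOR_RGB2GRAY)
for b,(u,v) in {4:(440,137),3:(457,48)}.items():
    u0,v0=u-50,v-45; t=g[max(v0,0):v0+91,u0:u0+101]
    n,l,s,c=cv2.connectedComponentsWithStats((t>70).astype(np.uint8),connectivity=4); i=l[45,50]
    print('wrist',b,c[i]+[u0,max(v0,0)],s[i],px2w(P,*(c[i]+[u0,max(v0,0)]),7).round(1))
E
```

```text
in hand tool [ 2.  -0.1 -8. ]
[ 71  61  48  50  62  62  46  34  30  34  34  34  38  43  59  75  83  85
  87  86  87  86  86  86  87  87  87  86  87  86  87  87  87  88  87  86
  83  76  62  56  66  69  60  47  52  70  82  87  88  88  89  89  89  89
  89  89  89  90  89  90  88  89  89  90  89  90  90  90  89  89  84  71
  58  63  73  67  55  51  62  77  86  89  90  92  91  91  90  91  92  92
  91  92  91  92  92  90  92  92  92  91  90  83  71  57  50  52  64  75
  72  58  50  49  51  55  60  66  74  80  84  86  89  91  91  92  89  88
  86  81  76  68  61  57  54  54  54  53  53  55  60  75  95 101  95  98
 120 137 143 144 144 144]
4 70 [135.8 214.3] [  2   7  26  19 343] [584.6 -95.8   7. ]
4 80 [135.6 214.5] [  3   8  24  17 285] [585.2 -96.    7. ]
3 70 [168.  217.3] [  2   4  26  23 462] [589.5 -33.5   7. ]
3 80 [168.  217.4] [  2   5  25  22 418] [589.8 -33.6   7. ]
2 70 [199.8 222.4] [  2   4  27  24 494] [599.   27.8   7. ]
2 80 [199.8 222.5] [  3   5  25  22 443] [599.2  28.    7. ]
1 70 [233.1 228.3] [  2   4  29  27 564] [609.7  91.6   7. ]
1 80 [231.9 227.7] [  2   4  26  24 469] [608.5  89.3   7. ]
wrist 4 [438.65165441 135.6439951 ] [  17   11   65   66 3264] [576.1 -90.8   7. ]
wrist 3 [455.65092593  47.28981481] [  13    6   72   78 4320] [585.2 -29.9   7. ]
```

View pics/c4.png

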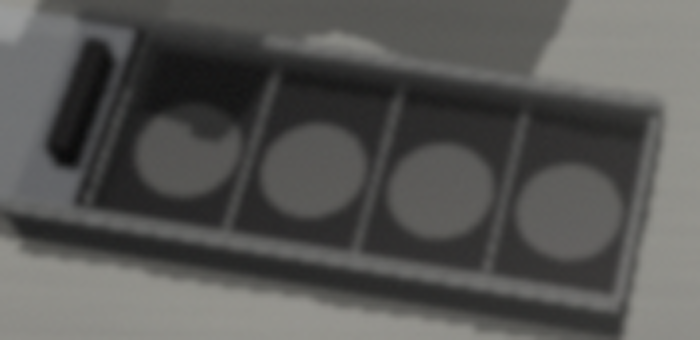

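Request:
carry_out([
  [[0,0,-0.02],[0,0,0],1],
  [[0.015,0.012,0],[0,0,0],1],
  [[0.029,0.024,0],[0,0,0],1],
  [[0.029,0.024,0],[0,0,0],1],
  [[0.029,0.024,0],[0,0,0],1],
  [[0.029,0.024,0],[0,0,0],1],
  [[0.029,0.024,0],[0,0,0],1],
  [[0.018,0.013,0],[0,0,0],1],
  [[0,0,0.02],[0,0,0],1],
  [[0,0,0.02],[0,0,0],1],
  [[0,0,0],[0,0,0],1],
  [[0,0,0],[0,0,0],1],
])

```text
t: 8.7
ee_pos: [594.8, 29.0, 31.7]
orientation: [-2.385, -2.041, 0.005]
ft_force: [-0.5, -0.1, 0.2]
width: 27.2
```

```bash
python3 - <<'E'
from h import *
P,im,o=snap('wrist','w4.png')
plan([598.3,28.4,10.5])
E
```

```text
t 8.75 pos [595.8  28.9  32.9] toolx [ 0.155  0.988 -0.   ] tooly [ 0.988 -0.155 -0.002] z [-0.002 -0.    -1.   ] F [-0.8 -0.6  0.4] w 26.6
delta tool mm [-0.1  2.6 22.4] rows>= 0.5629920971539802
```

View pics/w4.png

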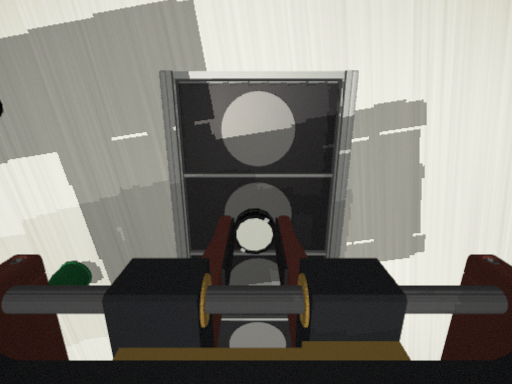

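Request:
carry_out([
  [[0,0.0026,0.006],[0,0,0],1],
  [[0,0,0.006],[0,0,0],1],
  [[0,0,0.005],[0,0,0],1],
  [[0,0,0.002],[0,0,0],1],
  [[0,0,0],[0,0,0],1],
])

```text
t: 9.17
ee_pos: [598.8, 28.5, 14.2]
orientation: [-2.387, -2.042, 0.001]
ft_force: [-0.2, 1.3, -0.3]
width: 26.8
```

Request:
carry_out([
  [[0,0,0.001],[0,0,0],1],
  [[0,0,0],[0,0,0],1],
])

```text
t: 9.33
ee_pos: [599.3, 28.6, 13.7]
orientation: [2.387, 2.043, 0.0]
ft_force: [-0.1, -0.2, -0.7]
width: 26.8
```

Request:
carry_out([
  [[0,0,0.001],[0,0,0],1],
  [[0,0,0],[0,0,0],1],
])

```text
t: 9.5
ee_pos: [599.2, 28.7, 12.7]
orientation: [2.387, 2.043, 0.0]
ft_force: [-0.7, 0.9, -1.0]
width: 26.7
```

Request:
carry_out([
  [[0,0,0.001],[0,0,0],1],
  [[0,0,0],[0,0,0],1],
])

```text
t: 9.67
ee_pos: [599.3, 28.7, 11.7]
orientation: [2.387, 2.043, 0.0]
ft_force: [-0.4, 0.1, -0.5]
width: 26.8
```

Request:
carry_out([
  [[0,0,0.001],[0,0,0],1],
  [[0,0,0],[0,0,0],1],
])

```text
t: 9.83
ee_pos: [599.3, 28.6, 11.6]
orientation: [2.387, 2.043, 0.0]
ft_force: [-2.7, -0.7, 8.7]
width: 27.0
```

Request:
carry_out([
  [[0,0,0],[0,0,0],0.65],
  [[0,0,0],[0,0,0],0.5],
  [[0,0,0],[0,0,0],0.45],
  [[0,0,0],[0,0,0],0.45],
  [[0,0,-0.02],[0,0,0],0.45],
  [[0,0,-0.03],[0,0,0],0.45],
  [[0,-0.02,-0.03],[0,0,0],0.45],
  [[0,-0.035,-0.03],[0,0,0],0.5],
  [[0.01,-0.037,-0.02],[0,0,0],0.5],
  [[0.02,-0.03,0],[0,0,0],0.5],
  [[0.02,-0.03,0],[0,0,0],0.5],
  [[0.02,-0.01,0],[0,0,0],0.5],
])

```text
t: 10.83
ee_pos: [450.2, 122.0, 137.1]
orientation: [-2.386, -2.041, 0.004]
ft_force: [0.3, 0.1, -0.8]
width: 44.3
```

```bash
python3 - <<'E'
from h import *
P,im,o=snap('top','t4.png')
plan([426.5,134.3,4.5])
faces(P,im,12,30)
cv2.imwrite('pics/c5.png',cv2.resize(im[130:280,255:435],None,fx=4,fy=4,interpolation=cv2.INTER_CUBIC)[:,:,::-1])
E
```

```text
t 10.8833 pos [451.1 124.7 137.2] toolx [0.154 0.988 0.   ] tooly [ 0.988 -0.154 -0.002] z [-0.002  0.001 -1.   ] F [-1.1  1.2 -0.1] w 44.1
delta tool mm [  5.7 -25.6 132.7] rows>= 3.382579635377516
[319.4  53. ] [ 301   29   37   49 1649] [862.7  15.3  12. ] dia 97.1
[160.1  63. ] [142  46  37  35 867] [843.9 355.3  12. ] dia 71.2
[316.2 174.9] [311 170  11  11  99] [599.6  27.6  12. ] dia 23.0
[463.3 177.5] [456 176  18   5  43] [ 592.2 -271.6   12. ] dia 15.0
[461.1 187.9] [456 185  12   7  33] [ 570.9 -265.8   12. ] dia 13.1
[157.7 197.6] [151 190  15  16 178] [554.3 352.8  12. ] dia 31.0
[199.2 200.2] [196 197   7   7  40] [548.5 267.5  12. ] dia 14.6
[417.5 201. ] [411 199  13   5  31] [ 544.5 -176.4   12. ] dia 12.7
[440.6 207.2] [433 204  19   8  45] [ 531.6 -222.2   12. ] dia 15.2
[421.4 212.8] [416 211  12   5  32] [ 520.6 -183.1   12. ] dia 12.8
[278.7 251.1] [ 238  233   84   37 1419] [444.8 105.9  12. ] dia 85.2
[208.2 258.9] [202 249  12  20 158] [429.6 247.7  12. ] dia 28.5
[148.3 261.7] [134 253  27  17 340] [424.6 368.4  12. ] dia 42.0
[394.1 361. ] [389 351  11  21 146] [ 232.9 -115.7   12. ] dia 26.3
[383.2 362.5] [378 354  12  18 132] [230.  -94.5  12. ] dia 25.0
```

View pics/c5.png

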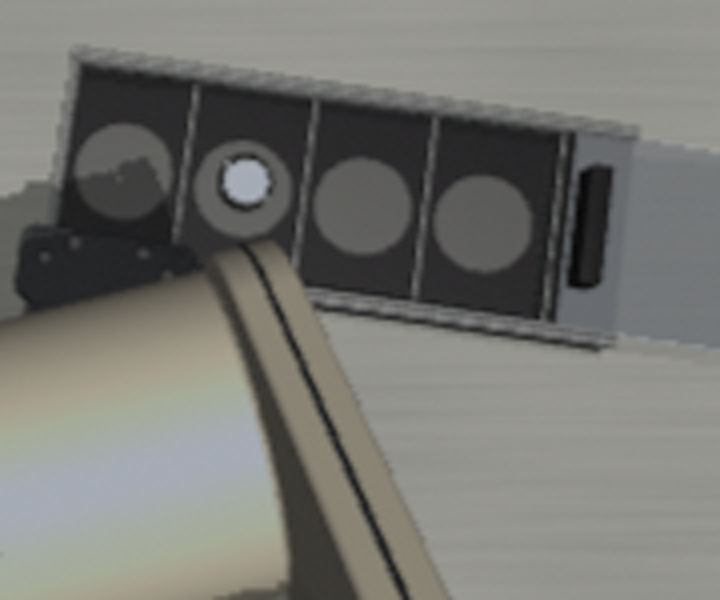

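Request:
carry_out([
  [[0.007,-0.025,0],[0,0,0],0.5],
  [[0,0,0.03],[0,0,0],0.5],
  [[0,0,0.03],[0,0,0],0.5],
  [[0,0,0],[0,0,0],0.5],
  [[0,0,0],[0,0,0],0.5],
  [[0,0,0],[0,0,0],0.5],
])

```text
t: 11.38
ee_pos: [431.6, 132.5, 77.7]
orientation: [2.387, 2.042, 0.0]
ft_force: [0.1, 0.1, 0.8]
width: 43.7
```

```bash
python3 - <<'E'
from h import *
P,im,o=snap('wrist','w5.png')
plan([426.5,134.3,4.5])
faces(P,im,12,100);print(w2px(P,[426.5,134.3,12]))
E
```

```text
t 11.4333 pos [432.  132.6  78.1] toolx [0.155 0.988 0.001] tooly [ 0.988 -0.155  0.002] z [ 0.002  0.    -1.   ] F [-0.5 -0.1 -0. ] w 43.9
delta tool mm [ 0.8 -5.8 73.6] rows>= 1.846762235907676
[248.73216793 196.0300329 ]
```

View pics/w5.png

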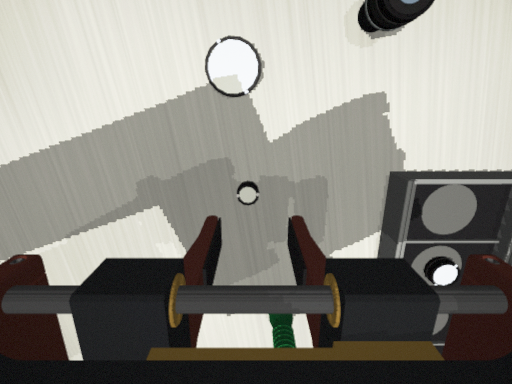

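Request:
carry_out([
  [[0.002,-0.006,0.02],[0,0,0],0.5],
  [[0,0,0.025],[0,0,0],0.5],
  [[0,0,0.015],[0,0,0],0.5],
  [[0,0,0.008],[0,0,0],0.5],
  [[0,0,0.004],[0,0,0],0.5],
  [[0,0,0],[0,0,0],0.6],
  [[0,0,0],[0,0,0],0.7],
  [[0,0,0],[0,0,0],0.8],
  [[0,0,0],[0,0,0],0.9],
  [[0,0,0],[0,0,0],1],
  [[0,0,0],[0,0,0],1],
  [[0,0,0],[0,0,0],1],
])

```text
t: 12.43
ee_pos: [426.0, 135.6, 5.8]
orientation: [2.386, 2.042, 0.002]
ft_force: [-1.1, -0.4, 7.4]
width: 18.3
```

Request:
carry_out([
  [[0,0,-0.02],[0,0,0],1],
  [[0,0,-0.03],[0,0,0],1],
  [[-0.002,0.03,-0.02],[0,0,0],1],
  [[-0.003,0.035,0],[0,0,0],1],
  [[-0.003,0.035,0],[0,0,0],1],
  [[-0.003,0.035,0],[0,0,0],1],
  [[-0.003,0.03,0],[0,0,0],1],
  [[-0.002,0.02,0],[0,0,0],1],
  [[0,0,0.02],[0,0,0],1],
  [[0,0,0.02],[0,0,0],1],
  [[0,0,0],[0,0,0],1],
  [[0,0,0],[0,0,0],1],
])

```text
t: 13.43
ee_pos: [604.4, 90.9, 34.2]
orientation: [-2.386, -2.042, 0.004]
ft_force: [0.6, -0.6, -0.6]
width: 18.5
```

```bash
python3 - <<'E'
from h import *
P,im,o=snap('wrist','w6.png')
plan([606.7,90.5,12.8])
E
```

```text
t 13.4833 pos [605.3  91.1  35.2] toolx [ 0.154  0.988 -0.   ] tooly [ 0.988 -0.154 -0.001] z [-0.001 -0.    -1.   ] F [-0.   0.3  0.5] w 18.5
delta tool mm [-0.3  1.5 22.4] rows>= 0.5617249736452896
```

View pics/w6.png

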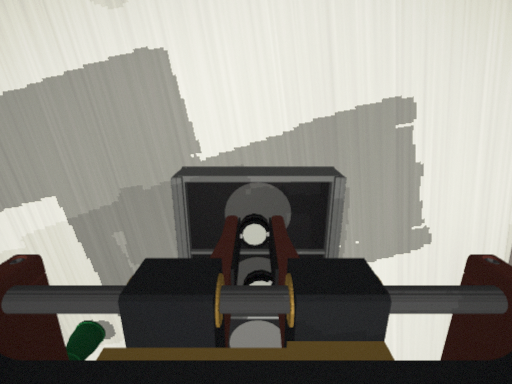

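Request:
carry_out([
  [[0,0.001,0.006],[0,0,0],1],
  [[0,0,0.006],[0,0,0],1],
  [[0,0,0.005],[0,0,0],1],
  [[0,0,0.003],[0,0,0],1],
  [[0,0,0.001],[0,0,0],1],
  [[0,0,0],[0,0,0],1],
])

```text
t: 13.98
ee_pos: [606.4, 90.9, 13.7]
orientation: [-2.386, -2.043, 0.001]
ft_force: [0.1, -0.1, -0.2]
width: 18.7
```

Request:
carry_out([
  [[0,0,0.001],[0,0,0],1],
  [[0,0,0],[0,0,0],1],
])

```text
t: 14.15
ee_pos: [606.7, 90.9, 13.1]
orientation: [2.387, 2.043, 0.0]
ft_force: [-1.1, -0.2, 0.6]
width: 19.1
```

Request:
carry_out([
  [[0,0,0.0007],[0,0,0],1],
  [[0,0,0],[0,0,0],1],
])

```text
t: 14.32
ee_pos: [606.8, 90.9, 12.8]
orientation: [2.387, 2.043, 0.0]
ft_force: [-1.2, -0.0, 3.6]
width: 18.3
```

Request:
carry_out([
  [[0,0,0],[0,0,0],0.7],
  [[0,0,0],[0,0,0],0.6],
  [[0,0,0],[0,0,0],0.55],
  [[0,0,0],[0,0,0],0.55],
  [[0,0,-0.02],[0,0,0],0.55],
  [[0,0,-0.03],[0,0,0],0.5],
  [[0.01,-0.02,-0.03],[0,0,0],0.4],
  [[0.02,-0.03,-0.01],[0,0,0],0.3],
  [[0.02,-0.033,0],[0,0,0],0.2],
  [[0.02,-0.033,0],[0,0,0],0.2],
  [[0.02,-0.032,0],[0,0,0],0.2],
  [[0.02,-0.03,0],[0,0,0],0.2],
])

```text
t: 15.32
ee_pos: [446.0, 227.7, 102.5]
orientation: [-2.387, -2.042, -0.0]
ft_force: [0.3, 0.5, 0.1]
width: 70.3
```

Request:
carry_out([
  [[0.01,-0.017,0.01],[0,0,0],0.2],
  [[0,0,0.02],[0,0,0],0.2],
  [[0,0,0],[0,0,0],0.2],
  [[0,0,0],[0,0,0],0.2],
  [[0,0,0],[0,0,0],0.2],
])

```text
t: 15.73
ee_pos: [433.2, 239.4, 72.7]
orientation: [2.387, 2.042, 0.001]
ft_force: [-0.2, 0.2, 0.6]
width: 70.1
```

```bash
python3 - <<'E'
from h import *
P,im,o=snap('wrist','w7.png')
plan([432,239.4,4.5])
faces(P,im,12,100);print(w2px(P,[432,239.4,12]))
P,im,o=snap('top','t7.png'); faces(P,im,19,30)
cv2.imwrite('pics/c7.png',cv2.resize(im[130:280,255:435],None,fx=4,fy=4,interpolation=cv2.INTER_CUBIC)[:,:,::-1])
E
```

```text
t 15.7833 pos [433.5 239.4  73. ] toolx [0.155 0.988 0.001] tooly [ 0.988 -0.155  0.001] z [ 0.001  0.    -1.   ] F [ 0.7 -0.3 -0.2] w 70.1
delta tool mm [-0.3 -1.5 68.5] rows>= 1.7120021225944069
[217.8  36.1] [ 195    0   51   70 2407] [426.  370.1  12. ] dia 40.9
[238.9  10.2] [234   0   9  30 120] [444.3 384.1  12. ] dia 8.9
[394.   28.8] [ 370    5   46   48 1596] [554.7 354.8  12. ] dia 33.1
[417.4 160.1] [410 154  14  14 117] [573.7 252.6  12. ] dia 10.3
[253.35749273 199.24269137]
[319.4  52.9] [ 301   29   37   49 1648] [859.4  16.3  19. ] dia 96.3
[160.1  63.1] [142  46  37  35 880] [840.7 353.5  19. ] dia 71.1
[285.7 171.3] [282 167   8   9  48] [606.1  90.3  19. ] dia 15.9
[316.2 174.9] [311 170  11  11  99] [598.4  28.4  19. ] dia 22.8
[434.4 181.6] [412 170  57  22 270] [ 583.  -209.9   19. ] dia 37.2
[463.3 177.7] [453 175  21   7  52] [ 590.7 -268.4   19. ] dia 16.3
[494.1 183.2] [476 177  36  10 128] [ 579.  -329.2   19. ] dia 25.5
[418.1 189.9] [411 188  16   6  39] [ 566.3 -176.2   19. ] dia 14.1
[488.3 207.8] [461 188  51  40 792] [ 529.4 -314.1   19. ] dia 62.9
[157.7 197.6] [150 190  16  16 181] [553.5 351.1  19. ] dia 31.0
[430.6 203.9] [409 192  52  25 480] [ 537.8 -199.8   19. ] dia 49.3
[170.  268.4] [135 246  67  45 988] [411.5 322.8  19. ] dia 70.8
[241.9 323.5] [238 320   9   7  34] [304.8 179.2  19. ] dia 12.9
```

View pics/w7.png

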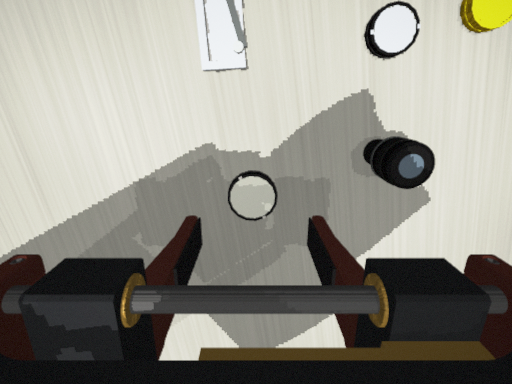

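View pics/c7.png

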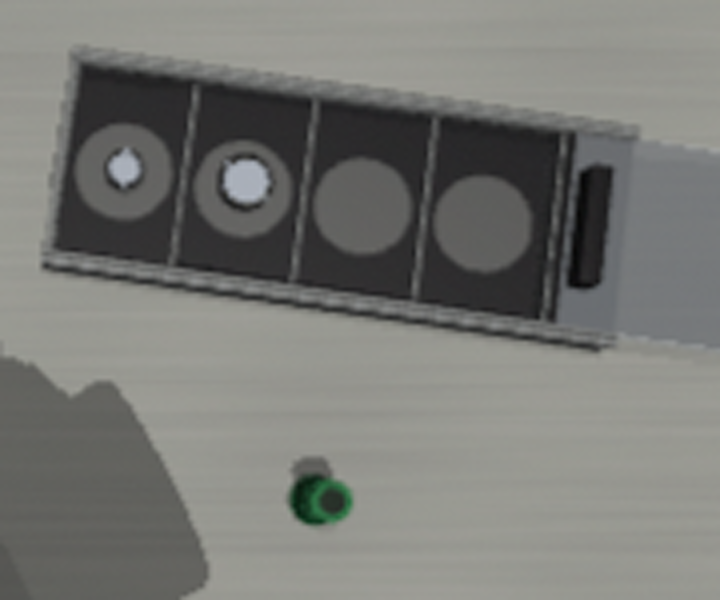

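Request:
carry_out([
  [[0.001,-0.002,0.02],[0,0,0],0.2],
  [[0,0,0.022],[0,0,0],0.2],
  [[0,0,0.014],[0,0,0],0.2],
  [[0,0,0.008],[0,0,0],0.2],
  [[0,0,0.004],[0,0,0],0.2],
  [[0,0,0],[0,0,0],0.3],
  [[0,0,0],[0,0,0],0.4],
  [[0,0,0],[0,0,0],0.5],
  [[0,0,0],[0,0,0],0.7],
  [[0,0,0],[0,0,0],1],
  [[0,0,0],[0,0,0],1],
  [[0,0,0],[0,0,0],1],
])

```text
t: 16.83
ee_pos: [431.2, 241.1, 5.0]
orientation: [2.386, 2.043, 0.002]
ft_force: [-0.3, -0.7, 6.1]
width: 43.2
```

Request:
carry_out([
  [[0,0,-0.02],[0,0,0],1],
  [[0,0,-0.03],[0,0,0],1],
  [[-0.015,0.01,-0.02],[0,0,0],1],
  [[-0.03,0.019,0],[0,0,0],1],
  [[-0.03,0.019,0],[0,0,0],1],
  [[-0.03,0.019,0],[0,0,0],1],
  [[-0.03,0.019,0],[0,0,0],1],
  [[-0.03,0.019,0],[0,0,0],1],
  [[-0.03,0.019,0],[0,0,0],1],
  [[-0.03,0.019,0],[0,0,0],1],
  [[-0.03,0.019,0],[0,0,0],1],
  [[-0.03,0.019,0],[0,0,0],1],
])

```text
t: 17.83
ee_pos: [565.7, -70.4, 74.4]
orientation: [-2.387, -2.043, 0.0]
ft_force: [1.1, -0.5, -0.2]
width: 42.7
```

Request:
carry_out([
  [[-0.016,0.01,0],[0,0,0],1],
  [[-0.006,0.006,0.01],[0,0,0],1],
  [[0,0,0.02],[0,0,0],1],
  [[0,0,0.01],[0,0,0],1],
  [[0,0,0],[0,0,0],1],
  [[0,0,0],[0,0,0],1],
  [[0,0,0],[0,0,0],1],
])

```text
t: 18.42
ee_pos: [577.7, -92.1, 34.5]
orientation: [-2.385, -2.044, 0.0]
ft_force: [0.4, 0.3, 0.3]
width: 43.3
```

```bash
python3 - <<'E'
from h import *
P,im,o=snap('wrist','w8.png')
plan([578.5,-93.2,12])
E
```

```text
t 18.4667 pos [578.1 -92.2  34.9] toolx [ 0.153  0.988 -0.   ] tooly [ 0.988 -0.153  0.001] z [ 0.001 -0.    -1.   ] F [-0.3  0.8 -1. ] w 42.9
delta tool mm [-0.9  0.5 22.9] rows>= 0.5721807202844849
```

View pics/w8.png

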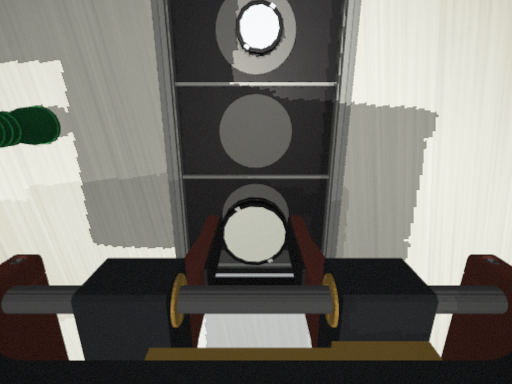

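Request:
carry_out([
  [[-0.001,0.0005,0.006],[0,0,0],1],
  [[0,0,0.006],[0,0,0],1],
  [[0,0,0.005],[0,0,0],1],
  [[0,0,0.003],[0,0,0],1],
  [[0,0,0.001],[0,0,0],1],
  [[0,0,0],[0,0,0],1],
])

```text
t: 18.97
ee_pos: [577.9, -93.9, 12.8]
orientation: [-2.386, -2.042, 0.001]
ft_force: [-0.4, -0.1, 0.1]
width: 43.2
```

Request:
carry_out([
  [[0,0,0.001],[0,0,0],1],
  [[0,0,0],[0,0,0],1],
])

```text
t: 19.13
ee_pos: [578.3, -94.0, 12.3]
orientation: [2.387, 2.043, 0.0]
ft_force: [0.2, 0.1, -0.4]
width: 42.9
```

Request:
carry_out([
  [[0,0,0.0007],[0,0,0],1],
  [[0,0,0],[0,0,0],1],
])

```text
t: 19.3
ee_pos: [578.4, -94.0, 12.1]
orientation: [2.387, 2.043, 0.0]
ft_force: [-0.1, -0.2, 2.6]
width: 42.9
```

Request:
carry_out([
  [[0,0,0],[0,0,0],0.46],
  [[0,0,0],[0,0,0],0.42],
  [[0,0,0],[0,0,0],0.38],
  [[0,0,0],[0,0,0],0.38],
  [[0,0,-0.02],[0,0,0],0.38],
  [[0,0,-0.035],[0,0,0],0.38],
  [[0,0,-0.035],[0,0,0],0.36],
  [[0.02,-0.004,-0.03],[0,0,0],0.36],
  [[0.035,-0.008,-0.015],[0,0,0],0.36],
  [[0.036,-0.008,0],[0,0,0],0.36],
  [[0.036,-0.008,0],[0,0,0],0.36],
  [[0.036,-0.008,0],[0,0,0],0.36],
])

```text
t: 20.3
ee_pos: [567.8, 74.1, 147.4]
orientation: [2.387, 2.041, 0.002]
ft_force: [0.6, 0.1, 0.1]
width: 56.0
```

Request:
carry_out([
  [[0.036,-0.008,0],[0,0,0],0.36],
  [[0.036,-0.008,0],[0,0,0],0.36],
  [[0.036,-0.008,0],[0,0,0],0.36],
  [[0.036,-0.008,0],[0,0,0],0.36],
  [[0.036,-0.008,0],[0,0,0],0.36],
  [[0.036,-0.007,0],[0,0,0],0.36],
  [[0.03,-0.005,0],[0,0,0],0.36],
  [[0.02,-0.003,0.01],[0,0,0],0.36],
  [[0.01,-0.001,0.02],[0,0,0],0.36],
  [[0,0,0.02],[0,0,0],0.36],
  [[0,0,0],[0,0,0],0.36],
  [[0,0,0],[0,0,0],0.36],
])

```text
t: 21.3
ee_pos: [554.1, 353.5, 95.5]
orientation: [-2.386, -2.043, 0.005]
ft_force: [0.4, -0.6, 0.7]
width: 56.2
```

```bash
python3 - <<'E'
from h import *
P,im,o=snap('wrist','w9.png')
plan([555.7,352.4,4.5])
faces(P,im,12,100);print(w2px(P,[555.7,352.4,12]))
P,im,o=snap('top','t9.png'); faces(P,im,19,30)
cv2.imwrite('pics/c9.png',cv2.resize(im[130:280,255:435],None,fx=4,fy=4,interpolation=cv2.INTER_CUBIC)[:,:,::-1])
E
```

```text
t 21.35 pos [555.  353.7  96.7] toolx [ 0.155  0.988 -0.001] tooly [ 0.988 -0.155 -0.001] z [-0.001 -0.    -1.   ] F [ 0.6 -0.5  0.1] w 56.0
delta tool mm [-1.1  0.9 92.2] rows>= 2.30638690336987
[125.8 184.9] [111 164  35  44 862] [433.3 378.1  12. ] dia 31.7
[115.4 196.1] [101 166  44  49 409] [420.  368.8  12. ] dia 22.1
[256.69437203 191.54309344]
[319.4  53. ] [ 301   29   37   49 1651] [859.4  16.2  19. ] dia 96.4
[160.   63.2] [140  46  40  35 905] [840.5 353.7  19. ] dia 72.1
[256.7  64.1] [252  60  12   8  35] [836.2 148.8  19. ] dia 14.1
[ 61.6 157.2] [ 28 134  65  47 955] [638.8 552.6  19. ] dia 72.6
[457.  197.6] [ 395  165  117   63 3551] [ 550.3 -253.3   19. ] dia 133.8
[285.7 171.5] [282 167   8  10  52] [605.8  90.3  19. ] dia 16.6
[316.2 174.8] [311 170  12  11 106] [598.4  28.4  19. ] dia 23.6
[377.2 184.7] [368 176  20  19 299] [577.4 -94.5  19. ] dia 39.3
[129.4 203.1] [123 194  14  19 133] [542.7 408.6  19. ] dia 26.6
[120.5 205.3] [115 199  13  12  87] [538.1 426.6  19. ] dia 21.5
```

View pics/w9.png

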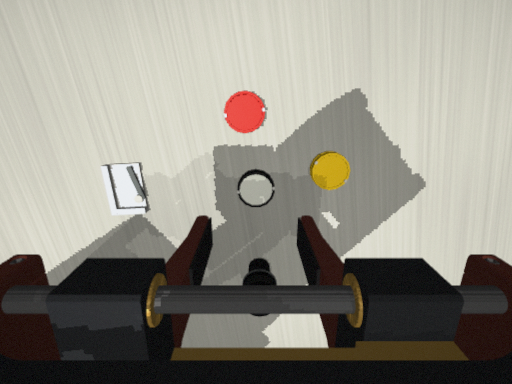

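View pics/c9.png

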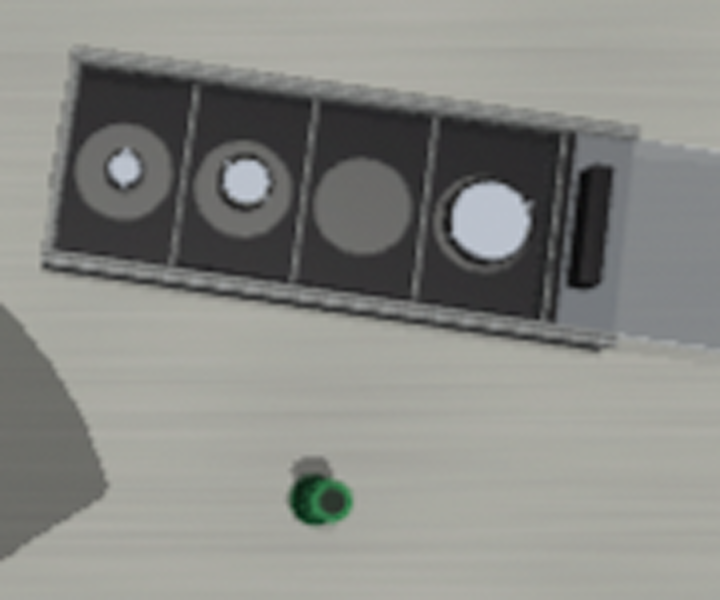

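Request:
carry_out([
  [[0,0.0005,0.025],[0,0,0],0.36],
  [[0,0,0.025],[0,0,0],0.36],
  [[0,0,0.02],[0,0,0],0.36],
  [[0,0,0.013],[0,0,0],0.36],
  [[0,0,0.006],[0,0,0],0.36],
  [[0,0,0.002],[0,0,0],0.36],
  [[0,0,0],[0,0,0],0.45],
  [[0,0,0],[0,0,0],0.55],
  [[0,0,0],[0,0,0],0.7],
  [[0,0,0],[0,0,0],1],
  [[0,0,0],[0,0,0],1],
  [[0,0,0],[0,0,0],1],
])

```text
t: 22.4
ee_pos: [556.3, 354.4, 6.8]
orientation: [2.386, 2.043, 0.003]
ft_force: [-0.0, -0.4, 6.6]
width: 34.6
```

Request:
carry_out([
  [[0,0,-0.02],[0,0,0],1],
  [[0,0,-0.035],[0,0,0],1],
  [[0,0,-0.035],[0,0,0],1],
  [[0,0.005,-0.03],[0,0,0],1],
  [[-0.018,0.005,-0.012],[0,0,0],1],
  [[-0.033,0.008,0],[0,0,0],1],
  [[-0.035,0.008,0],[0,0,0],1],
  [[-0.035,0.008,0],[0,0,0],1],
  [[-0.035,0.008,0],[0,0,0],1],
  [[-0.035,0.008,0],[0,0,0],1],
  [[-0.035,0.008,0],[0,0,0],1],
  [[-0.035,0.008,0],[0,0,0],1],
])

```text
t: 23.4
ee_pos: [580.2, 84.2, 137.8]
orientation: [2.386, 2.043, 0.0]
ft_force: [0.5, -0.3, 0.2]
width: 34.8
```

Request:
carry_out([
  [[-0.035,0.008,0],[0,0,0],1],
  [[-0.035,0.008,0.01],[0,0,0],1],
  [[-0.03,0.006,0.025],[0,0,0],1],
  [[-0.015,0.003,0.025],[0,0,0],1],
  [[0,0,0.02],[0,0,0],1],
  [[0,0,0.015],[0,0,0],1],
  [[0,0,0.009],[0,0,0],1],
  [[0,0,0],[0,0,0],1],
  [[0,0,0],[0,0,0],1],
  [[0,0,0],[0,0,0],1],
])

```text
t: 24.23
ee_pos: [588.2, -31.3, 34.6]
orientation: [2.385, 2.043, 0.002]
ft_force: [-0.5, -0.3, -0.6]
width: 34.9
```

```bash
python3 - <<'E'
from h import *
P,im,o=snap('wrist','w10.png')
plan([587.8,-31.2,13.8])
E
```

```text
t 24.2833 pos [588.3 -31.3  34.8] toolx [0.154 0.988 0.   ] tooly [ 0.988 -0.154  0.002] z [ 0.002 -0.    -1.   ] F [ 0.1  0.7 -0.9] w 34.8
delta tool mm [ 0.1 -0.6 21. ] rows>= 0.5245728663376359
```

View pics/w10.png

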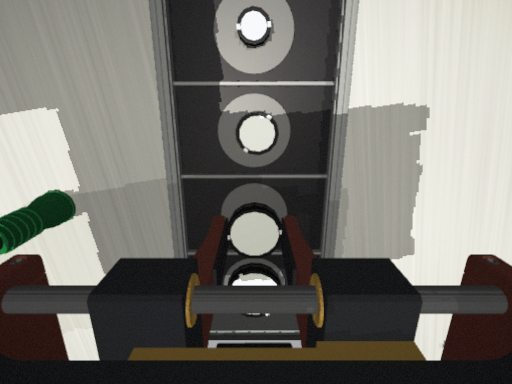

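Request:
carry_out([
  [[0,-0.0005,0.006],[0,0,0],1],
  [[0,0,0.006],[0,0,0],1],
  [[0,0,0.005],[0,0,0],1],
  [[0,0,0.002],[0,0,0],1],
  [[0,0,0.001],[0,0,0],1],
  [[0,0,0],[0,0,0],1],
])

```text
t: 24.78
ee_pos: [586.5, -31.5, 13.8]
orientation: [-2.386, -2.042, 0.001]
ft_force: [-3.2, 0.9, 5.8]
width: 34.6
```

Request:
carry_out([
  [[0,0,0.0007],[0,0,0],1],
  [[0,0,0],[0,0,0],1],
])

```text
t: 24.95
ee_pos: [586.5, -31.5, 13.7]
orientation: [-2.386, -2.042, 0.001]
ft_force: [-5.0, 0.8, 13.1]
width: 34.9
```

Request:
carry_out([
  [[0,0,-0.0006],[0,0,0],1],
  [[0,0,0],[0,0,0],0.55],
  [[0,0,0],[0,0,0],0.5],
  [[0,0,0],[0,0,0],0.48],
  [[0,0,-0.02],[0,0,0],0.48],
  [[0,0,-0.035],[0,0,0],0.48],
  [[0,0,-0.035],[0,0,0],0.6],
  [[-0.025,0,0],[0,0,0],0.8],
  [[-0.035,0,0],[0,0,0],1],
  [[-0.035,0,0],[0,0,0],1],
  [[-0.035,0,0],[0,0,0],1],
  [[-0.01,0,0],[0,0,0],1],
])

```text
t: 25.95
ee_pos: [564.8, -173.7, 103.6]
orientation: [2.388, 2.039, -0.0]
ft_force: [0.7, 0.0, 0.3]
width: 9.1
```

```bash
python3 - <<'E'
from h import *
plan(BAY[4]-76*YD+[0.7,.4,27])
P,im,o=snap('wrist','w11.png')
P,im,o=snap('top','t11.png'); faces(P,im,19,30)
cv2.imwrite('pics/c11.png',cv2.resize(im[130:280,255:435],None,fx=4,fy=4,interpolation=cv2.INTER_CUBIC)[:,:,::-1])
P,im,o=snap('scene','s11.png')
cv2.imwrite('pics/d11.png',cv2.resize(im[165:265,60:265],None,fx=3.5,fy=3.5,interpolation=cv2.INTER_CUBIC)[:,:,::-1])
E
```

```text
t 25.95 pos [ 564.8 -173.7  103.6] toolx [ 0.157  0.988 -0.001] tooly [ 0.988 -0.157  0.001] z [ 0.001 -0.001 -1.   ] F [0.7 0.  0.3] w 9.1
delta tool mm [ 5.7  0.9 69.6] rows>= 1.7460657332527387
[319.4  52.9] [ 301   29   37   49 1649] [859.4  16.2  19. ] dia 96.4
[160.  63.] [142  46  37  35 872] [840.8 353.7  19. ] dia 70.8
[285.7 171.3] [282 167   8   9  47] [606.2  90.2  19. ] dia 15.8
[316.2 174.9] [311 170  11  11  99] [598.4  28.4  19. ] dia 22.8
[346.4 180.7] [339 173  16  17 183] [585.9 -32.6  19. ] dia 30.9
[417.4 187.3] [412 184  13   6  35] [ 571.5 -175.1   19. ] dia 13.4
[199.2 200.2] [196 197   7   7  40] [547.7 266.4  19. ] dia 14.5
[424.1 203.7] [414 199  20  14  68] [ 538.2 -186.9   19. ] dia 18.6
[419.1 211.5] [410 208  21   8  71] [ 522.5 -176.1   19. ] dia 18.9
[148.3 261.7] [134 253  27  17 340] [424.7 366.5  19. ] dia 41.7
```

View pics/w11.png

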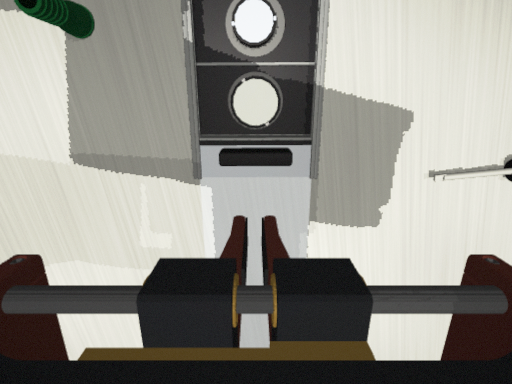

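View pics/c11.png

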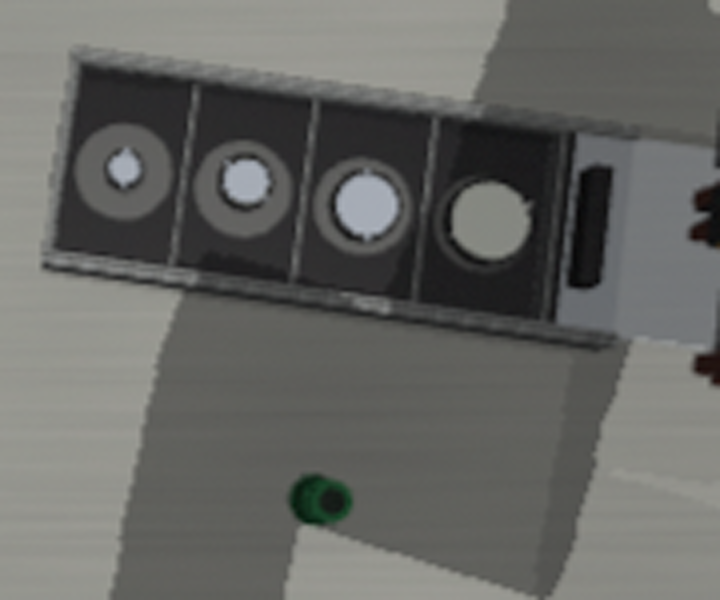

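View pics/d11.png

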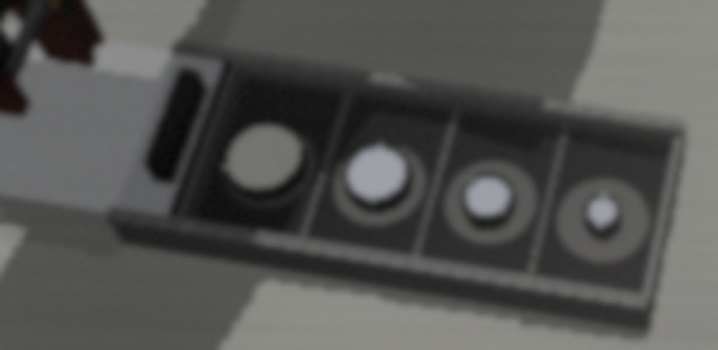

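Request:
carry_out([
  [[0,0,0.025],[0,0,0],1],
  [[0,0,0.025],[0,0,0],1],
  [[0,0,0.018],[0,0,0],1],
  [[0,0,0],[0,0,0],1],
  [[0.005,0.001,0],[0,0,0],1],
  [[0.005,0,0],[0,0,0],1],
  [[0.005,0,0],[0,0,0],1],
  [[0.005,0,0],[0,0,0],1],
  [[0.01,0,0],[0,0,0],1],
  [[0.015,0,0],[0,0,0],1],
  [[0.015,0,0],[0,0,0],1],
  [[0.015,0,0],[0,0,0],1],
])

```text
t: 27.1
ee_pos: [578.8, -95.1, 36.5]
orientation: [2.386, 2.041, 0.002]
ft_force: [0.9, -2.2, 0.7]
width: 0.3
```

```bash
python3 - <<'E'
from h import *
plan(BAY[1]+3*YD+[0.7,.4,28])
E
```

```text
t 27.1 pos [578.8 -95.1  36.5] toolx [ 0.155  0.988 -0.   ] tooly [ 0.988 -0.155  0.002] z [ 0.002 -0.001 -1.   ] F [ 0.9 -2.2  0.7] w 0.3
delta tool mm [190.9  -0.9   1.5] rows>= 4.773009948981597
```

Request:
carry_out([
  [[0.015,0,0],[0,0,0],1],
  [[0.015,0,0],[0,0,0],1],
  [[0.015,0,0],[0,0,0],1],
  [[0.015,0,0],[0,0,0],1],
  [[0.015,0,0],[0,0,0],1],
  [[0.015,0,0],[0,0,0],1],
  [[0.015,0,0],[0,0,0],1],
  [[0.015,0,0],[0,0,0],1],
  [[0.015,0,0],[0,0,0],1],
  [[0.015,0,0],[0,0,0],1],
  [[0.015,0,0],[0,0,0],1],
  [[0.01,0,0],[0,0,0],1],
])

```text
t: 28.1
ee_pos: [605.1, 78.9, 35.6]
orientation: [-2.386, -2.044, -0.0]
ft_force: [0.7, -2.3, 0.7]
width: 0.6
```

Request:
carry_out([
  [[0.003,0,0],[0,0,0],1],
  [[0.002,0,0],[0,0,0],1],
  [[0.001,0,0],[0,0,0],1],
  [[0,0,0],[0,0,0],1],
])

```text
t: 28.43
ee_pos: [605.6, 82.7, 35.3]
orientation: [-2.387, -2.042, 0.001]
ft_force: [0.5, 0.0, 0.2]
width: 0.4
```

Request:
carry_out([
  [[0.001,0,0],[0,0,0],1],
  [[0.001,0,0],[0,0,0],1],
  [[0,0,0],[0,0,0],1],
])

```text
t: 28.68
ee_pos: [605.8, 84.5, 35.3]
orientation: [-2.387, -2.042, 0.001]
ft_force: [-1.5, -0.9, -0.4]
width: 0.4
```

Request:
carry_out([
  [[0.002,0,0],[0,0,0],1],
  [[0.002,0,0],[0,0,0],1],
  [[0.001,0,0],[0,0,0],1],
])

```text
t: 28.93
ee_pos: [606.7, 89.9, 35.4]
orientation: [-2.387, -2.042, 0.001]
ft_force: [-0.1, -1.4, -1.8]
width: 0.7
```

Request:
carry_out([
  [[0.001,0,0],[0,0,0],1],
  [[0.001,0,0],[0,0,0],1],
  [[0,0,0],[0,0,0],1],
])

```text
t: 29.18
ee_pos: [607.3, 92.1, 35.5]
orientation: [-2.387, -2.043, -0.0]
ft_force: [-0.3, 0.4, 0.1]
width: 0.8
```

Request:
carry_out([
  [[0.001,0,0],[0,0,0],1],
  [[0,0,0],[0,0,0],1],
])

```text
t: 29.35
ee_pos: [607.5, 93.0, 35.6]
orientation: [2.387, 2.043, 0.0]
ft_force: [-0.6, -0.8, 0.3]
width: 0.5
```

Request:
carry_out([
  [[0.001,0,0],[0,0,0],1],
  [[0,0,0],[0,0,0],1],
])

```text
t: 29.52
ee_pos: [607.5, 93.1, 35.6]
orientation: [2.386, 2.043, -0.001]
ft_force: [-0.5, -5.0, -0.5]
width: 0.9
```

Request:
carry_out([
  [[0.0007,0,0],[0,0,0],1],
  [[0,0,0],[0,0,0],1],
])

```text
t: 29.68
ee_pos: [607.5, 93.2, 35.6]
orientation: [2.386, 2.043, -0.002]
ft_force: [-0.9, -8.0, 0.8]
width: 0.5
```

Stop is firm. Backing away and lifting clear to check.

Request:
carry_out([
  [[-0.003,0,0],[0,0,0],1],
  [[-0.006,0,0],[0,0,0],1],
  [[0,0,-0.02],[0,0,0],1],
  [[0,0,-0.035],[0,0,0],1],
  [[0,-0.02,-0.035],[0,0,0],1],
  [[0,-0.035,-0.02],[0,0,0],1],
  [[0.025,-0.03,0],[0,0,0],1],
  [[0.03,-0.025,0],[0,0,0],1],
  [[0.03,-0.025,0],[0,0,0],1],
  [[0.03,-0.025,0],[0,0,0],1],
  [[0.03,-0.025,0],[0,0,0],1],
  [[0.01,-0.01,0],[0,0,0],1],
])

```text
t: 30.68
ee_pos: [435.6, 272.0, 145.9]
orientation: [-2.384, -2.045, -0.002]
ft_force: [-0.8, 0.1, -0.7]
width: 0.3
```

```bash
python3 - <<'E'
from h import *
P,im,o=snap('top','t12.png')
cv2.imwrite('pics/c12.png',cv2.resize(im[130:280,255:435],None,fx=4,fy=4,interpolation=cv2.INTER_CUBIC)[:,:,::-1])
print(o['t'],o['ee_pos'],o['ft_force'])
P,im,o=snap('scene','s12.png')
E
```

```text
30.6833 [435.5917016  271.96905137 145.93193902] [-0.81995301  0.10985497 -0.66869058]
```

View pics/c12.png

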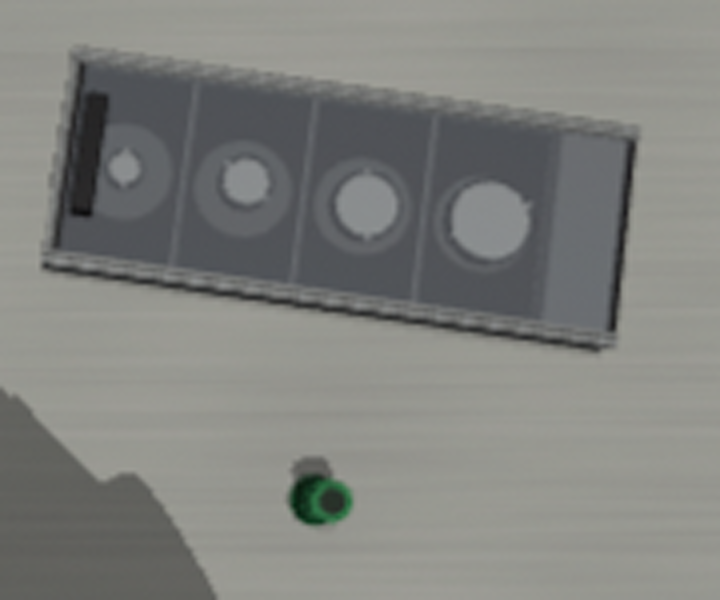

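View pics/s12.png

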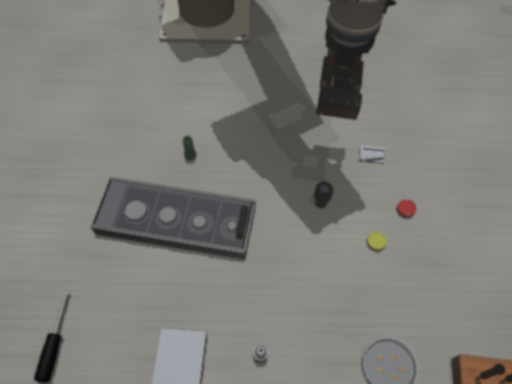

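Request:
carry_out([
  [[0,0,0],[0,0,0],1],
  [[0,0,0],[0,0,0],1],
  [[0,0,0],[0,0,0],1],
])

```text
t: 31.03
ee_pos: [438.3, 267.9, 145.5]
orientation: [2.388, 2.041, 0.0]
ft_force: [-0.5, -0.7, 0.2]
width: 0.5
```

```bash
python3 -c "
from h import *
print(close_job())"
```

```text
the job is handed in; nothing more can be done
None
```

I slid the cover back, set the four diffusers in bays 1 to 4 in the order 20, 28, 36, 44 mm, and pushed the cover shut. I handed the job in at about 31 s.

**Placing:** I lowered each diffuser until the wrist force showed contact (about 3–13 N) before opening the jaws. In the last top-camera check, the 20, 36 and 44 mm diffusers lay within about 1 mm of their bay centres. The 28 mm one was about 2 mm off across the case, and I left it there. All four lay flat.

**Cover:** I pushed it back until it was just short of, or at, its end stop; I felt no clear stop. It cleared bay 4 easily. Pushing it shut, I met a firm stop (8 N), within 1 mm of where I expected it. The final pictures show it closed, with the red and yellow look-alikes where they were and the arm clear.

**Disagreements:** The top and scene cameras differed by 2–3 mm, so I went by where the jaws centred each diffuser and where it landed on its felt spot. The gripper read about 1 mm under each diffuser's true diameter.

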